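# Dock the yellow-capped tube carrier on its three-ball seat

### The arm

A 7-joint arm with a two-finger parallel gripper is mounted at the origin on the work surface. World frame = base frame: x ahead of the robot, y to its left, z up, the work surface at z = 0. Lengths are in mm, angles in rad, forces in N, time in s.
With the tool pointing down it reaches from about 400 to 875 mm from the base axis. Payload 6.5 kg.
Tool frame: the origin (TCP) lies midway between the tips of the shut fingers; the grasp point (between the pads) lies 19 mm behind it; z points along the fingers, y is the direction in which the jaws open and shut (so a half turn about z gives the same grasp; the last joint's range is limited). The gripper opens to 85 mm and grips with 20 to 120 N. Pads are 22 mm wide; open, the fingers measure 114 mm over their backs; the gripper's body (76 mm by 85 mm) begins 54 mm behind the grasp point. The pads swing forward as they close: fully open they stand 13 mm farther back than shut.
Start: joints at [-1.315, 0.536, -0.004, 1.538, 0.003, 1.067, -0.071], TCP at [205.574, 616.628, 231.29] pointing down, gripper open.
Joint ranges: [-2.7, 2.7], [-0.37, 2.16], [-1.27, 1.26], [0.24, 2.4], [-1.31, 4.45], [0.19, 1.91], [-2.76, 2.76]. Speed limits (rad/s): [2.39, 2.39, 3.14, 3.14, 3.14, 3.14, 3.14].

### API

Orientations are given as a unit quaternion [w, x, y, z].
In Python, from station import * gives the robot as it stands.
- The arm moves only by the tool send_rows, never from a script. Its argument "increments" is a list of rows, each an object with "fingers": the closure in counts, from 0 (fully open) to 255 (shut); "travel": the shift along the tool's x, y, z in mm, a list of three; "yaw": the turn about the tool's z in rad. A call has 1 to 8 rows; each row shifts and turns the commanded pose from where the row before left it, along the tool's axes as they then stand; what a row does not reach is not made up. A row lasts 1/8 s, in which the tool goes at most 62.5 mm and 10.7 degrees, less where a joint would pass 70% of its speed; a pose out of reach is approached as far as the arm can. A call is refused whole if a number of a shift passes 62.5 or a number of a turn 0.188, either way. A call with a gripper value outside its range is refused whole. The fingers move at their own pace and stop on an object; "force" is the grip in N (left out, the last holds). Time passes only in rows, so rows that do not move let the fingers close. It gives the time, the measured TCP pose, the force and the opening at its end, in the units of the state.
- get_state(): the state, without advancing time (a new reading comes with each control period).
- get_image(name): name is "scene" or "top" or "wrist"; returns a dict with "frame" (384x512x3 uint8, red, green, blue), "range_z" (384x512 float32, mm along the optical axis (not along the pixel's ray), 0 where there is no reading), "camera_matrix" (3x3 intrinsics, pixels), "R" (3x3) and "t" (3): a world point X has camera coordinates R X + t; the wrist camera has in their place "mount" (4x4, takes a point from camera to tool coordinates, whose origin is the TCP and whose axes are the flange's). Camera axes: x right, y down, z forward; pixel columns grow to the right and rows downward; lengths in mm; the calibration is good to about 2 mm. A picture is of the moment at which its call begins: read the wrist's pose just before it.
- finish_job(): hands the job in, once; it reports no verdict.
The state is a dict: "time": time; "qpos": joint angles; "joint_velocities": joint speeds; "tau": joint torques, N m; "position": TCP position; "orientation": TCP orientation; "force": force on the tool from outside, world axes, zero at the start; "moment": the same for the moment, N m; "gripper_width": opening from 0.0 (shut) to 1.0 (fully open).
Only numpy, scipy, OpenCV 4.12 (cv2) and the standard library are available. Lean on these libraries where they do the work, as an engineer would, in place of code of your own. Each camera call takes 0.05 s, during which the arm holds its last target.

### The job

Pick up the tube carrier with the yellow caps by its upright yellow grip and set it gently, without dropping it, on the blue docking plate, so that its nose foot rests in the conical cup, its left rear foot in the V groove and its right rear foot on the flat pad, all three fully home. Keep it upright and leave the carrier with the violet caps where it is.

Things in the scene. Friction and masses are not known exactly. Their poses are not given: they have to be found in the camera images.
- yellow_carrier: Loose, 0.26-0.44 kg: cream T-shaped tray, yellow-capped tubes (tops at z 86 mm). Origin level with the undersides of its 16 mm ball feet, under the grip; x to the nose, y left, z up. Feet at x,y 70,0 (nose), -35,50, -35,-50. Tray at z 33-41, x -63..87, y +-68. Yellow grip block at x=y=0: 36 along x, 18 thick along y, z 41 to 105: pinch along y near z 85; clear beside it; tubes at x -44, 48, 73.
- violet_carrier: Bystander to leave alone: a second loose carrier of the same shape, size, origin and axes, but with violet caps and a violet grip.
- dock: Fixed blue plate, 200 (x, -88..112) by 165 by 10 mm; origin on the table; x to the cup, y left; docked carrier is parallel to it. Slippery steel seats: 45 deg conical cup at x,y 70,0, mouth 36 wide, rim z 32; 45 deg V groove at -35,50, aimed at the cup, 46 long, 36 wide, rim z 32; flat pad 44 wide at -35,-50, top z 17.3. Feet up to 10 mm off slide home. Black bar at x -73, top z 24.
- dock_home (a point): Point 17.3 mm above the dock's origin, with the dock's axes: the carrier's origin lies here when all three feet are fully home (grip centred above it).
There are look-alikes about, which are no part of the job. Leave any green look-alike of the yellow_carrier alone.

How it is judged (in metres and radians):
At the end, for the whole second after the job is handed in: The yellow carrier rests released and still with all three feet home on the dock: origin within 5 mm of dock_home (cup and groove draw it there), x axis within 5.7 degrees of the dock's, level within 3.4 degrees; the violet carrier is within 20 mm of its start (distance between yellow_carrier and dock_home below 0.005 m and angle between the x axis of yellow_carrier and the x axis of dock, either way round below 0.1 rad and angle between yellow_carrier's own z axis and vertical below 0.06 rad and linear speed of yellow_carrier below 0.02 m/s and contact force between yellow_carrier and dock above 0.5 N and distance of violet_carrier from where it was at the start of the episode below 0.02 m); the robot touches nothing.
It fails at once if the yellow carrier is tipped more than 30 degrees (angle between yellow_carrier's own z axis and vertical above 0.52 rad).
It fails at once if the yellow carrier is dropped: out of the fingers with its origin more than 30 mm above its home height (height (world z) of yellow_carrier above 0.0473 m and contact force between the fingers and yellow_carrier below 0.05 N).
It fails at once if the yellow carrier is slammed or pressed into the dock with more than 60 N (contact force between yellow_carrier and dock above 60 N).
It fails at once if the violet carrier is moved more than 20 mm (distance of violet_carrier from where it was at the start of the episode above 0.02 m).
It also fails if it takes over 38 s, if anything falls off the work surface, if the arm or the gripper's body presses on something with over 40 N, if the wrist force passes 120 N, or if a joint passes its speed limit or range.

## Working session

There is one attempt and no reset: what is moved stays moved. The work goes in short steps, Python scripts to look and compute and a tool call to move; the robot and the scene stay as the last step left them, time stands still between calls to the robot, and variables do not carry over. Pictures are saved under pics/ and viewed, and the job is handed in when it is done.

Besides the shell and the picture viewer there is one more tool, called after "Emit:" as name(argument=value, ...) on one line, values as JSON. send_rows: Moves the arm, as the interface text tells. Its arguments: {"type":"object","properties":{"increments":{"type":"array","items":{"type":"object","properties":{"fingers":{"type":"number"},"travel":{"type":"array","items":{"type":"number"}},"yaw":{"type":"number"}}}},"force":{"type":"number"}},"required":["increments"]}

```bash
mkdir -p pics; ls; cat > h.py <<'E'
from station import *
import numpy as np, cv2
def save(n,im): cv2.imwrite('pics/'+n+'.png',im[:,:,::-1])
E
python3 - <<'E'
from h import *
import pickle
s=get_state();print({k:np.round(v,3).tolist() for k,v in s.items()})
d={}
for n in ['scene','top']:
    g=get_image(n);d[n]=g;save(n+'0',g['frame']);print(n,g['camera_matrix'].round(1).tolist(),g['R'].round(3).tolist(),g['t'].round(1).tolist())
pickle.dump(d,open('d0.pkl','wb'))
E
```

```text
pics
{'time': 0.0, 'qpos': [-1.315, 0.537, -0.004, 1.539, 0.003, 1.067, -0.071], 'joint_velocities': [-0.002, 0.001, 0.002, -0.002, 0.001, -0.001, -0.002], 'tau': [-0.0, -58.342, 1.048, -25.91, 0.012, 0.01, 0.0], 'position': [205.363, 616.014, 230.392], 'orientation': [-0.0, 0.16, 0.987, -0.001], 'force': [0.193, 0.489, 0.343], 'moment': [-0.025, -0.03, 0.027], 'gripper_width': 0.998}
scene [[347.0, 0.0, 260.1], [0.0, 347.0, 202.1], [0.0, 0.0, 1.0]] [[-0.268, 0.963, -0.021], [0.584, 0.145, -0.799], [-0.767, -0.226, -0.601]] [143.7, -259.0, 1299.8]
top [[447.0, 0.0, 255.5], [0.0, 447.0, 196.1], [0.0, 0.0, 1.0]] [[-0.012, -1.0, 0.023], [-0.996, 0.01, -0.089], [0.089, -0.024, -0.996]] [-10.9, 470.5, 1033.2]
```

View pics/scene0.png

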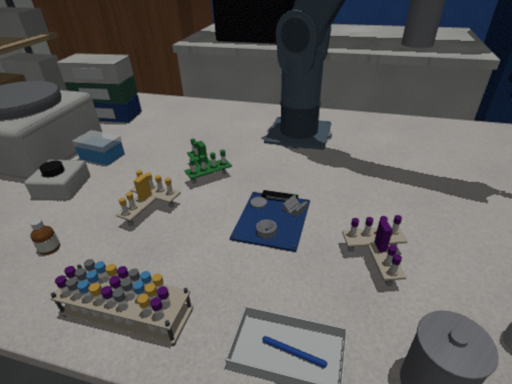

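View pics/top0.png

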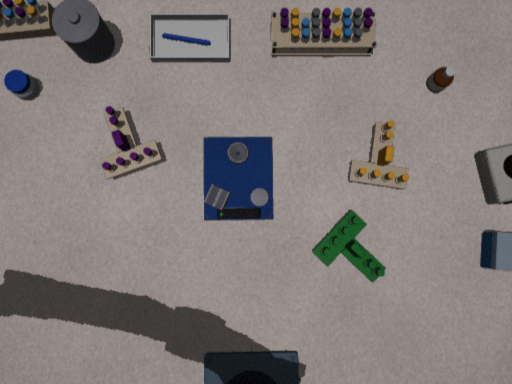

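```bash
python3 - <<'E'
from h import *
import pickle
d=pickle.load(open('d0.pkl','rb'))
f=d['top']['frame']
a=cv2.resize(f[110:200,335:425],(600,600),interpolation=cv2.INTER_CUBIC)
b=cv2.resize(f[130:225,195:290],(600,600),interpolation=cv2.INTER_CUBIC)
save('topY',a);save('topD',b)
f=d['scene']['frame']
a=cv2.resize(f[160:225,110:190],None,fx=8,fy=8,interpolation=cv2.INTER_CUBIC)
b=cv2.resize(f[180:250,225:320],None,fx=8,fy=8,interpolation=cv2.INTER_CUBIC)
save('scY',a);save('scD',b)
E
```

```text
(no output)
```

View pics/topY.png

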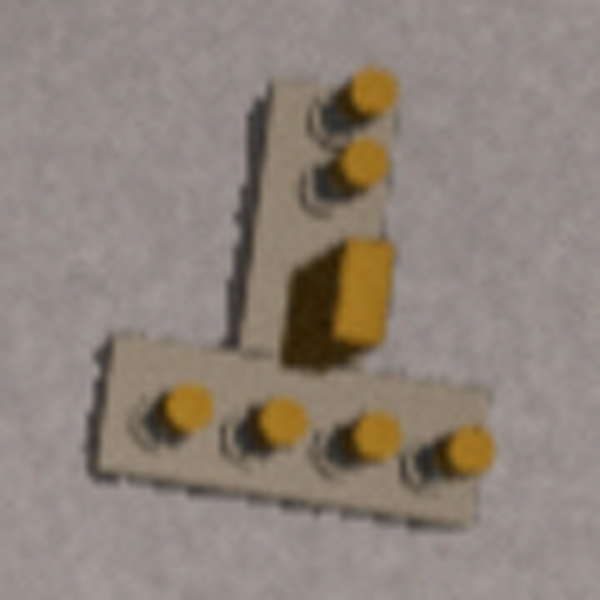

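View pics/topD.png

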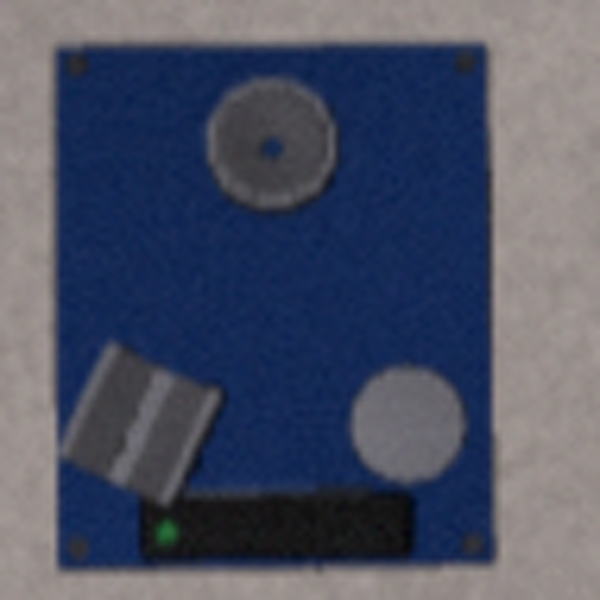

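View pics/scY.png

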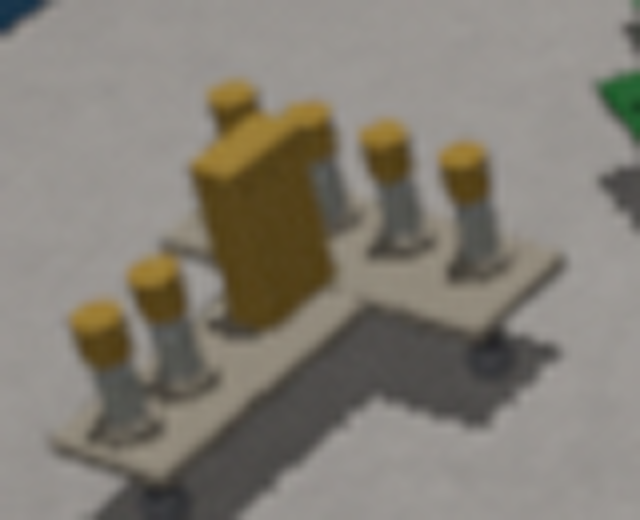

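View pics/scD.png

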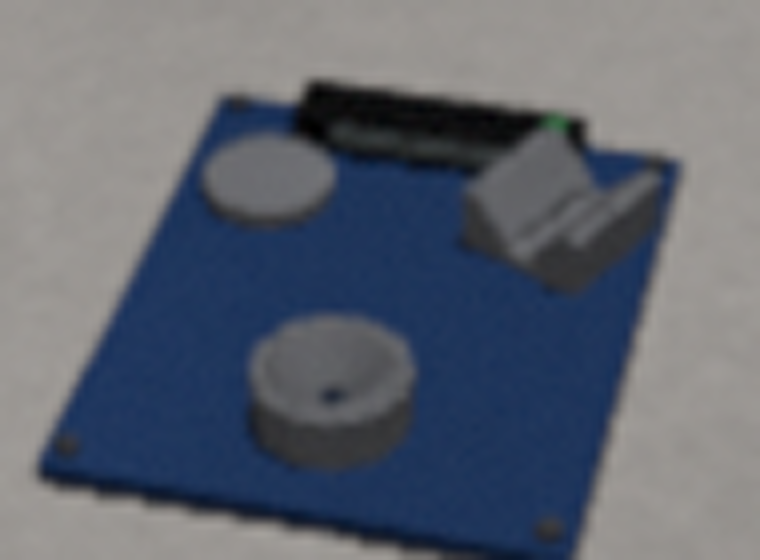

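```bash
cat >> h.py <<'E'
def tri(obs):
    # obs: list of (K,R,t,(u,v)) 
    A=[];b=[]
    Ps=[];
    for K,R,t,uv in obs:
        n=np.linalg.inv(K)@[uv[0],uv[1],1]; d=R.T@n; d/=np.linalg.norm(d); c=-R.T@t
        M=np.eye(3)-np.outer(d,d); A.append(M);b.append(M@c)
    X=np.linalg.solve(sum(A),sum(b))
    e=[np.linalg.norm(M@X-m) for M,m in zip(A,b)]
    return X,max(e)
def plane(K,R,t,uv,z):
    n=np.linalg.inv(K)@[uv[0],uv[1],1]; d=R.T@n; c=-R.T@t
    return c+d*(z-c[2])/d[2]
E
python3 - <<'E'
from h import *
import pickle
d=pickle.load(open('d0.pkl','rb'))
T,S=d['top'],d['scene']
g=lambda D:(D['camera_matrix'],D['R'],D['t'])
def tY(p):return (335+p[0]/6.6667-.5,110+p[1]/6.6667-.5)
def sY(p):return (110+p[0]/8-.5,160+p[1]/8-.5)
def tD(p):return (195+p[0]/6.316-.5,130+p[1]/6.316-.5)
def sD(p):return (225+p[0]/8-.5,180+p[1]/8-.5)
def dep(D,uv):
    u,v=int(round(uv[0])),int(round(uv[1]));z=D['range_z'][v,u];K,R,t=g(D)
    return R.T@(z*(np.linalg.inv(K)@[uv[0],uv[1],1])-t)
for n,a,b,z in [('grip',tY((365,292)),sY((258,146)),105),('nose',tY((374,90)),sY((100,315)),86),('n2',tY((366,162)),sY((153,270)),86),
 ('r1',tY((190,408)),sY((465,157)),86),('r2',tY((284,421)),sY((385,135)),86),('r3',tY((377,436)),sY((308,115)),86),('r4',tY((470,449)),sY((233,92)),86),
 ('cup',tD((271,145)),sD((332,368)),32),('pad',tD((409,424)),sD((270,174)),17.3),('s++',tD((78,65)),sD((548,530)),10),('s+-',tD((463,64)),sD((66,445)),10),('s-+',tD((77,547)),sD((655,163)),10),('s--',tD((473,544)),sD((237,102)),10)]:
    X,e=tri([g(T)+(a,),g(S)+(b,)])
    print(n,X.round(1),round(e,1),'topplane',plane(*g(T),a,z).round(1),'scplane',plane(*g(S),b,z).round(1),'topdepth',dep(T,a).round(1))
E
```

```text
grip [ 553.8 -308.4  102.9] 2.5 topplane [ 554.6 -310.1  105. ] scplane [ 556.7 -303.3  105. ] topdepth [ 554.3 -309.5  106.8]
nose [ 627.  -321.3   85.9] 1.0 topplane [ 627.5 -322.2   86. ] scplane [ 627.1 -320.    86. ] topdepth [ 627.1 -321.7   87.6]
n2 [ 602.4 -318.    86. ] 0.5 topplane [ 602.7 -318.5   86. ] scplane [ 602.4 -317.5   86. ] topdepth [ 602.8 -318.7   85.3]
r1 [ 519.1 -255.4   84.4] 0.8 topplane [ 519.1 -255.7   86. ] scplane [ 521.2 -253.1   86. ] topdepth [ 519.5 -256.5   83.3]
r2 [ 514.3 -286.9   85.2] 0.6 topplane [ 514.5 -287.3   86. ] scplane [ 515.4 -285.4   86. ] topdepth [ 514.9 -288.2   83.1]
r3 [ 509.  -318.5   85.1] 0.5 topplane [ 509.1 -318.6   86. ] scplane [ 510.3 -316.9   86. ] topdepth [ 509.2 -318.8   85.4]
r4 [ 504.2 -349.3   86.7] 0.4 topplane [ 504.4 -349.9   86. ] scplane [ 503.3 -349.6   86. ] topdepth [ 504.1 -349.1   88.2]
cup [573.4  25.5  28.9] 0.0 topplane [572.8  25.5  32. ] scplane [576.8  26.4  32. ] topdepth [577.4  25.9   7.6]
pad [469.1 -24.4  17.2] 0.7 topplane [469.3 -25.1  17.3] scplane [469.1 -23.7  17.3] topdepth [469.4 -25.1  16.4]
s++ [608.   99.   11.5] 0.1 topplane [608.4  99.   10. ] scplane [606.4  98.9  10. ] topdepth [607.6  98.7  13.7]
s+- [607.6 -48.2  11.4] 0.5 topplane [607.8 -47.7  10. ] scplane [606.3 -49.3  10. ] topdepth [607.1 -47.6  13. ]
s-+ [424.8  99.7  12. ] 0.1 topplane [424.9  99.8  10. ] scplane [422.1  99.4  10. ] topdepth [424.7  99.4  14.3]
s-- [424.3 -48.7  11.9] 0.1 topplane [424.4 -48.8  10. ] scplane [421.6 -49.4  10. ] topdepth [ 376.6    9.5 1071.1]
```

Emit:
send_rows(increments=[{"yaw":-0.163,"fingers":0,"travel":[0,0,0]},{"travel":[-41,-40,0],"yaw":0,"fingers":0},{"travel":[-41,-40,0],"yaw":0,"fingers":0},{"travel":[-41,-40,0],"yaw":0,"fingers":0},{"travel":[-41,-40,0],"yaw":0,"fingers":0},{"travel":[-41,-40,0],"yaw":0,"fingers":0},{"travel":[-41,-40,0],"yaw":0,"fingers":0},{"travel":[-41,-40,0],"yaw":0,"fingers":0}], force=40)

```text
time: 1.1
position: [445.4, 293.0, 231.2]
orientation: [-0.0, 0.079, 0.997, -0.0]
force: [0.8, 0.5, -0.5]
gripper_width: 0.999
```

Emit:
send_rows(increments=[{"travel":[-20,-57,0],"yaw":0,"fingers":0},{"travel":[-20,-57,0],"yaw":0,"fingers":0},{"travel":[-20,-57,0],"yaw":0,"fingers":0},{"travel":[-20,-57,0],"yaw":0,"fingers":0},{"travel":[-20,-57,0],"yaw":0,"fingers":0},{"travel":[-20,-57,0],"yaw":0,"fingers":0},{"travel":[-20,-57,0],"yaw":0,"fingers":0},{"travel":[-20,-57,0],"yaw":0,"fingers":0}])

```text
time: 2.1
position: [530.6, -182.5, 231.1]
orientation: [-0.0, 0.079, 0.997, 0.0]
force: [1.5, 0.1, -0.0]
gripper_width: 1.001
```

```bash
cat >> h.py <<'E'
from scipy.spatial.transform import Rotation as Rot
def wrist(n):
    import pickle
    s=get_state();g=get_image('wrist')
    q=s['orientation'];Rt=Rot.from_quat([q[1],q[2],q[3],q[0]]).as_matrix()
    M=g['mount'];Rwc=Rt@M[:3,:3];c=Rt@M[:3,3]+np.array(s['position'])
    g['R']=Rwc.T;g['t']=-Rwc.T@c
    pickle.dump(g,open(n+'.pkl','wb'))
    save(n,g['frame']);print(s['position'],q,s['force'],s['gripper_width'],'cam',c.round(1))
    return g
E
python3 - <<'E'
from h import *
g=wrist('w1');print(g['camera_matrix'],g['mount'].round(2))
E
```

```text
[ 530.57319207 -182.48245959  231.13548502] [-8.72076335e-05  7.91229745e-02  9.96864849e-01  1.38823519e-04] [ 1.47717219  0.13368146 -0.00684846] 1.0011614414268608 cam [ 458.1 -171.5  374.8]
[[309.14157837   0.         259.9368579 ]
 [  0.         309.14157837 185.7609463 ]
 [  0.           0.           1.        ]] [[  -0.     -0.96   -0.29   73.34]
 [   1.     -0.     -0.     -0.54]
 [   0.     -0.29    0.96 -143.69]
 [   0.      0.      0.      1.  ]]
```

View pics/w1.png

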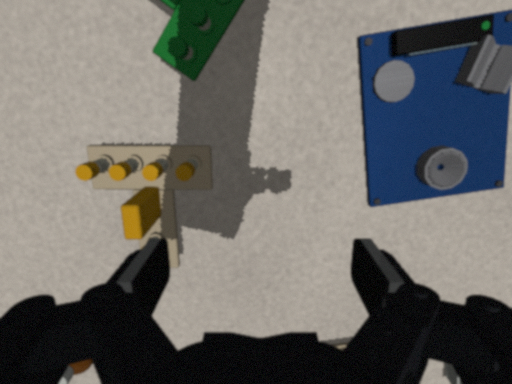

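Emit:
send_rows(increments=[{"travel":[-15,-41,20],"yaw":0,"fingers":0},{"travel":[-15,-41,20],"yaw":0,"fingers":0},{"travel":[-14,-39.5,10],"yaw":0,"fingers":0},{"travel":[0,0,0],"yaw":0,"fingers":0}])

```text
time: 2.65
position: [553.1, -311.3, 179.9]
orientation: [-0.001, 0.082, 0.997, -0.001]
force: [-0.4, 0.0, 0.1]
gripper_width: 1.0
```

```bash
python3 - <<'E'
from h import *
import pickle
g=wrist('w2')
save('w2c',cv2.resize(g['frame'][100:300,130:390],None,fx=3,fy=3,interpolation=cv2.INTER_CUBIC))
g=pickle.load(open('w1.pkl','rb'))
save('w1c',cv2.resize(g['frame'][140:260,70:220],None,fx=5,fy=5,interpolation=cv2.INTER_CUBIC))
save('w1d',cv2.resize(g['frame'][0:210,352:512],None,fx=2.8,fy=2.8,interpolation=cv2.INTER_CUBIC))
E
```

```text
[ 553.08559794 -311.3484365   179.89823225] [-1.23165678e-03  8.18615664e-02  9.96642535e-01 -9.07584859e-04] [-0.43265793  0.03998413  0.09008737] 1.0003244894181849 cam [ 481.  -299.7  323.8]
```

View pics/w2c.png

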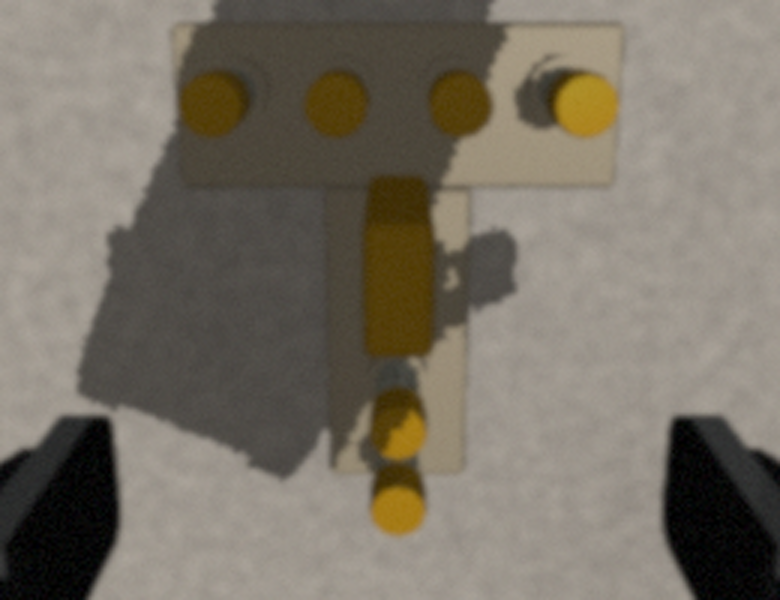

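View pics/w1c.png

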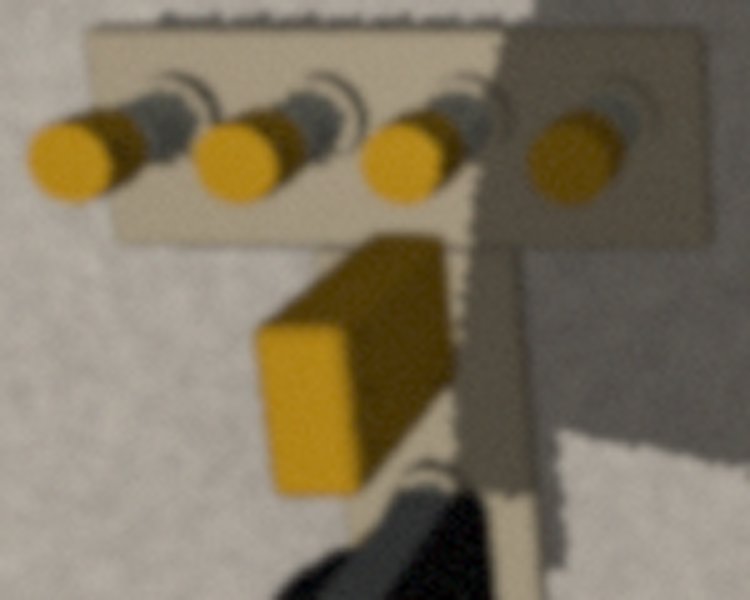

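View pics/w1d.png

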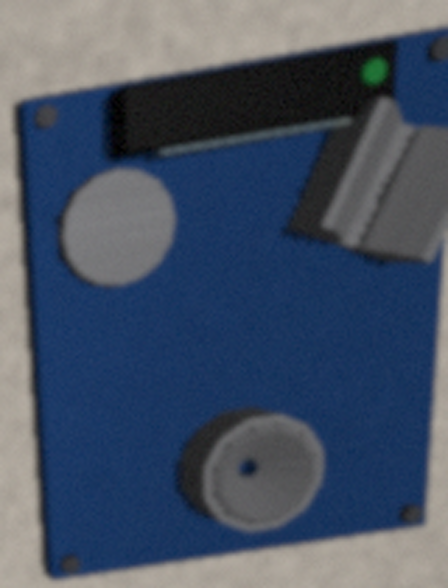

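```bash
python3 - <<'E'
from h import *
import pickle
a=pickle.load(open('w1.pkl','rb'));b=pickle.load(open('w2.pkl','rb'))
T=pickle.load(open('d0.pkl','rb'))['top']
g=lambda D:(D['camera_matrix'],D['R'],D['t'])
c1=lambda p:(70+p[0]/5-.4,140+p[1]/5-.4)
d1=lambda p:(352+p[0]/2.8-.32,p[1]/2.8-.32)
c2=lambda p:(130+p[0]/3-.33,100+p[1]/3-.33)
for n,p,q,z in [('grip',(310,409),(399,290),105),('r4',(72,163),(216,104),86),('r3',(238,163),(337,104),86),('r2',(404,163),(460,104),86),('r1',(570,160),(585,104),86)]:
    X,e=tri([g(a)+(c1(p),),g(b)+(c2(q),)]);print(n,X.round(1),round(e,1),plane(*g(a),c1(p),z).round(1),plane(*g(b),c2(q),z).round(1))
for n,q,z in [('nose',(399,509),86),('n2',(400,428),86)]: print(n,plane(*g(b),c2(q),z).round(1))
tD=lambda p:(195+p[0]/6.316-.5,130+p[1]/6.316-.5)
for n,p,q,z in [('cup',(265,471),(271,145),32),('pad',(119,227),(409,424),17.3),('s--',(47,117),(473,544),10),('s+-',(70,564),(463,64),10),('s++',(411,513),(78,65),10)]:
    X,e=tri([g(a)+(d1(p),),g(T)+(tD(q),)]);print(n,X.round(1),round(e,1),plane(*g(a),d1(p),z).round(1))
s=get_state();print(s['position'],s['orientation'])
E
```

```text
grip [ 553.7 -310.3  103.5] 0.1 [ 553.1 -309.6  105. ] [ 553.3 -310.3  105. ]
r4 [ 502.5 -348.5   89.1] 0.0 [ 503.  -350.4   86. ] [ 502.7 -349.1   86. ]
r3 [ 507.8 -318.7   86.4] 0.1 [ 508.  -318.9   86. ] [ 507.8 -318.7   86. ]
r2 [ 513.2 -287.7   84.9] 0.1 [ 513.1 -287.3   86. ] [ 512.9 -287.8   86. ]
r1 [ 518.2 -256.1   84.2] 0.2 [ 517.6 -255.6   86. ] [ 518.1 -256.4   86. ]
nose [ 625.8 -322.    86. ]
n2 [ 600.2 -317.6   86. ]
cup [572.7  25.6  30.5] 0.4 [571.9  24.8  32. ]
pad [468.7 -25.1  19.3] 0.4 [468.3 -24.3  17.3]
s-- [424.1 -48.7  14. ] 0.1 [423.6 -47.3  10. ]
s+- [608.1 -47.9  10.1] 0.4 [608.6 -48.1  10. ]
s++ [607.6  98.8  12.6] 0.2 [608.5 100.8  10. ]
[ 553.86908802 -308.78145275  180.37143773] [-8.85618891e-04  8.05893753e-02  9.96746992e-01 -5.27131229e-05]
```

Emit:
send_rows(increments=[{"travel":[0,0,38],"yaw":0,"fingers":0},{"travel":[0,0,38],"yaw":0,"fingers":0},{"travel":[0,0,28],"yaw":0,"fingers":0},{"travel":[0,0,10],"yaw":0,"fingers":0},{"travel":[0,0,0],"yaw":0,"fingers":0},{"travel":[0,0,0],"yaw":0,"fingers":0}])

```text
time: 3.45
position: [555.8, -307.9, 68.8]
orientation: [0.001, 0.079, 0.997, -0.0]
force: [0.2, -0.4, 0.3]
gripper_width: 1.002
```

Emit:
send_rows(increments=[{"travel":[1,-1.5,1.5],"yaw":0,"fingers":0},{"travel":[0,0,0],"yaw":0,"fingers":120},{"travel":[0,0,0],"yaw":0,"fingers":170},{"travel":[0,0,0],"yaw":0,"fingers":255},{"travel":[0,0,0],"yaw":0,"fingers":255},{"travel":[0,0,0],"yaw":0,"fingers":255}], force=40)

```text
time: 4.2
position: [553.7, -309.1, 65.8]
orientation: [0.0, 0.079, 0.997, -0.0]
force: [-0.2, -1.4, 0.3]
gripper_width: 0.205
```

```bash
python3 - <<'E'
from h import *
g=wrist('w3')
E
```

```text
[ 553.67405195 -309.14241593   65.84178176] [ 8.56287331e-05  7.93258256e-02  9.96848736e-01 -6.45725278e-05] [-0.20809499 -1.4308085   0.27748225] 0.20485543683026808 cam [ 481.2 -298.1  209.5]
```

View pics/w3.png

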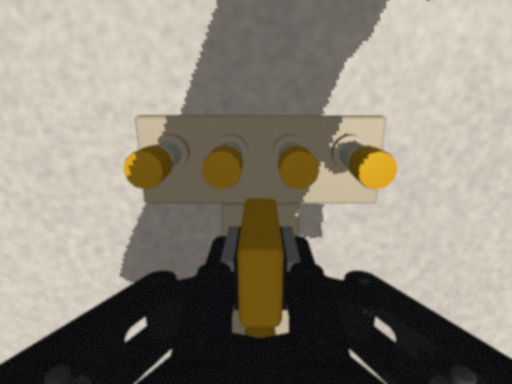

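Emit:
send_rows(increments=[{"travel":[0,0,-8],"yaw":0,"fingers":255},{"travel":[0,0,-20],"yaw":0,"fingers":255},{"travel":[0,0,-30],"yaw":0,"fingers":255},{"travel":[0,0,-22],"yaw":0,"fingers":255},{"travel":[0,0,0],"yaw":0,"fingers":255}], force=70)

```text
time: 4.88
position: [555.1, -309.9, 148.7]
orientation: [0.002, 0.079, 0.997, -0.001]
force: [-0.2, -1.0, -4.5]
gripper_width: 0.2
```

```bash
python3 - <<'E'
from h import *
g=wrist('w4')
s=get_image('scene')['frame'];save('sc4',cv2.resize(s[110:230,80:220],None,fx=5,fy=5,interpolation=cv2.INTER_CUBIC))
E
```

```text
[ 555.08634269 -309.903491    148.69787901] [ 2.31044279e-03  7.92986440e-02  9.96847852e-01 -8.63878472e-04] [-0.19273399 -1.03761723 -4.48341051] 0.19985668153035255 cam [ 482.  -298.5  292. ]
```

View pics/w4.png

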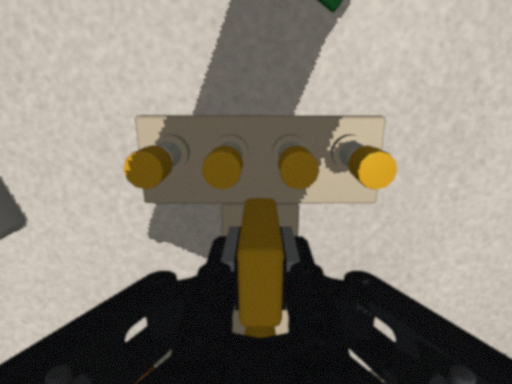

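View pics/sc4.png

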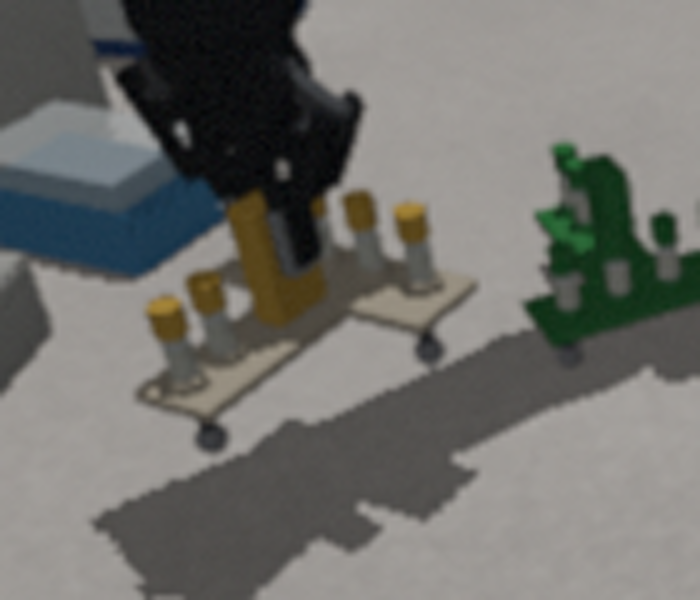

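```bash
python3 - <<'E'
from h import *
import pickle
g=pickle.load(open('w3.pkl','rb'))
save('w3c',cv2.resize(g['frame'][100:345,120:400],None,fx=2.8,fy=2.4,interpolation=cv2.INTER_CUBIC))
save('w3r',cv2.resize(g['frame'][135:205,120:400],None,fx=2.8,fy=5,interpolation=cv2.INTER_CUBIC))
E
```

```text
(no output)
```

View pics/w3c.png

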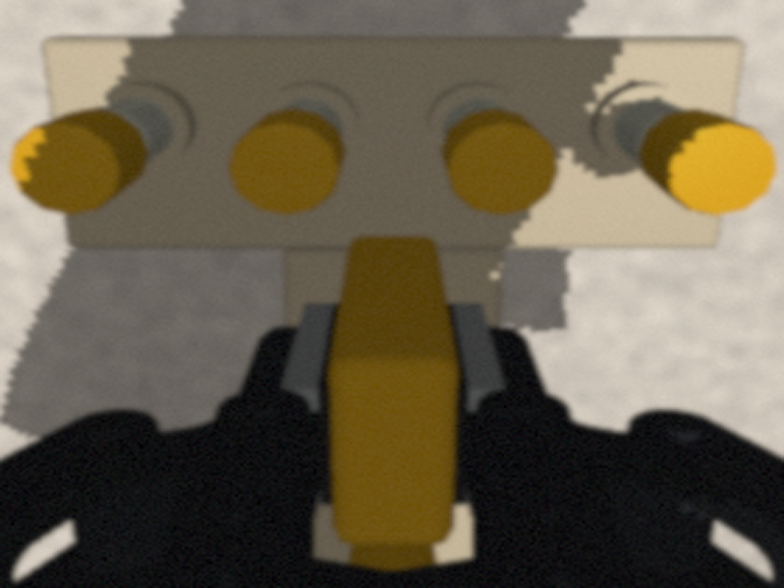

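View pics/w3r.png

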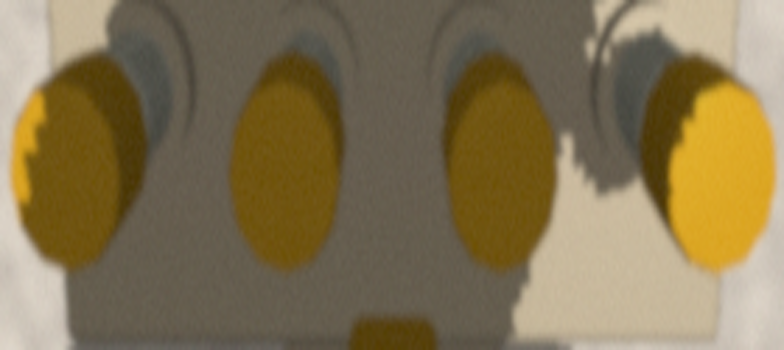

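```bash
python3 - <<'E'
from h import *
import pickle
g=pickle.load(open('w3.pkl','rb'));K,M=g['camera_matrix'],g['mount']
def tool(uv,z):
    d=M[:3,:3]@np.linalg.inv(K)@[uv[0],uv[1],1];c=M[:3,3]
    return (c+d*(z-c[2])/d[2]).round(1)
for x in (66,287,500,722): print(tool((120+x/2.8-.32,169.6),-(86-65.8)))
print('grip',tool((260.2,287.6),-(105-65.8)))
print('grip edge',tool((260.2,100+360/2.4-.3),-(105-65.8)),tool((260.2,100+542/2.4-.3),-(105-65.8)))
E
```

```text
[ 43.4 -48.6 -20.2]
[ 43.3 -16.2 -20.2]
[ 43.3  15.1 -20.2]
[ 43.3  47.6 -20.2]
grip [  0.5  -0.6 -39.2]
grip edge [ 17.   -0.6 -39.2] [-17.4  -0.6 -39.2]
```

Emit:
send_rows(increments=[{"travel":[0,0,0],"yaw":-0.08,"fingers":255},{"travel":[0,0,0],"yaw":-0.078,"fingers":255},{"travel":[0,20,0],"yaw":0,"fingers":255},{"travel":[0,40,0],"yaw":0,"fingers":255},{"travel":[0,50,0],"yaw":0,"fingers":255},{"travel":[0,50,0],"yaw":0,"fingers":255},{"travel":[0,50,0],"yaw":0,"fingers":255},{"travel":[0,45,0],"yaw":0,"fingers":255}])

```text
time: 5.98
position: [552.7, -50.2, 145.2]
orientation: [-0.001, 0.0, 1.0, 0.001]
force: [0.5, -0.4, -3.7]
gripper_width: 0.2
```

Emit:
send_rows(increments=[{"travel":[15,35,0],"yaw":0,"fingers":255},{"travel":[20,25,0],"yaw":0,"fingers":255},{"travel":[16,20,0],"yaw":0,"fingers":255},{"travel":[0,0,0],"yaw":0,"fingers":255},{"travel":[0,0,0],"yaw":0,"fingers":255}])

```text
time: 6.6
position: [502.8, 26.3, 145.7]
orientation: [0.0, 0.001, 1.0, -0.0]
force: [0.7, 0.2, -4.2]
gripper_width: 0.203
```

```bash
python3 - <<'E'
from h import *
import pickle
g=wrist('w5')
d={}
for n in ['scene','top']:
    d[n]=get_image(n)
pickle.dump(d,open('d5.pkl','wb'))
save('sc5',cv2.resize(d['scene']['frame'][130:260,210:340],None,fx=4.6,fy=4.6,interpolation=cv2.INTER_CUBIC))
save('tp5',cv2.resize(d['top']['frame'][100:230,175:305],None,fx=4.6,fy=4.6,interpolation=cv2.INTER_CUBIC))
E
```

```text
[502.75946001  26.268296   145.70400215] [ 3.11763416e-05  5.34317393e-04  9.99999855e-01 -5.69751290e-05] [ 0.65360213  0.18141738 -4.24839724] 0.20318841888181838 cam [429.3  25.9 289.4]
```

View pics/w5.png

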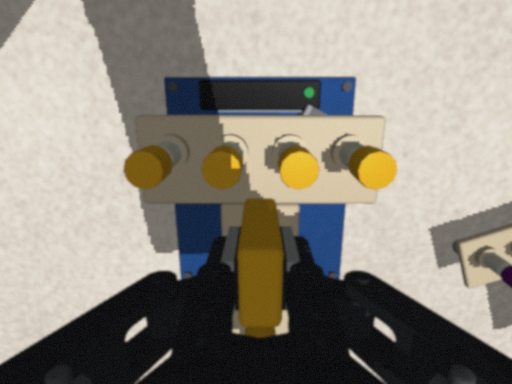

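View pics/sc5.png

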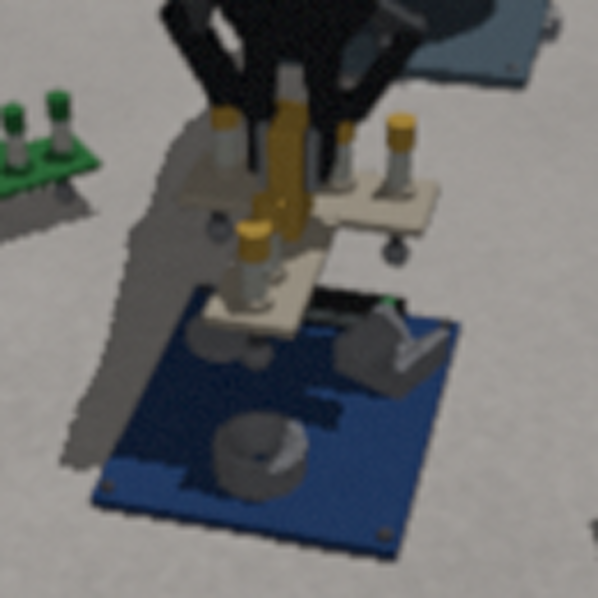

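View pics/tp5.png

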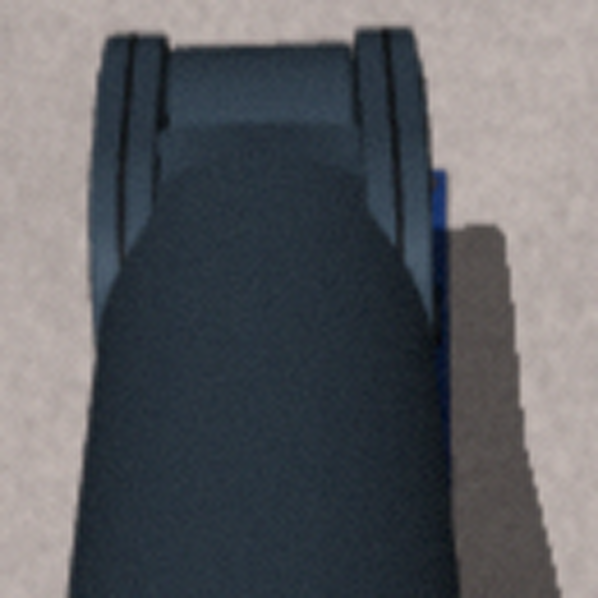

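```bash
python3 - <<'E'
from h import *
import pickle
g=pickle.load(open('w5.pkl','rb'))
f=g['frame']
save('w5c',cv2.resize(f[70:290,155:365],None,fx=2.7,fy=2.7,interpolation=cv2.INTER_CUBIC))
for uv in [(172,86),(347,86),(187,273),(333,274)]: print(plane(g['camera_matrix'],g['R'],g['t'],uv,10).round(1))
E
```

```text
[423.1 -50.   10. ]
[423.4 100.5  10. ]
[606.5 -49.9  10. ]
[607.9 100.6  10. ]
```

View pics/w5c.png

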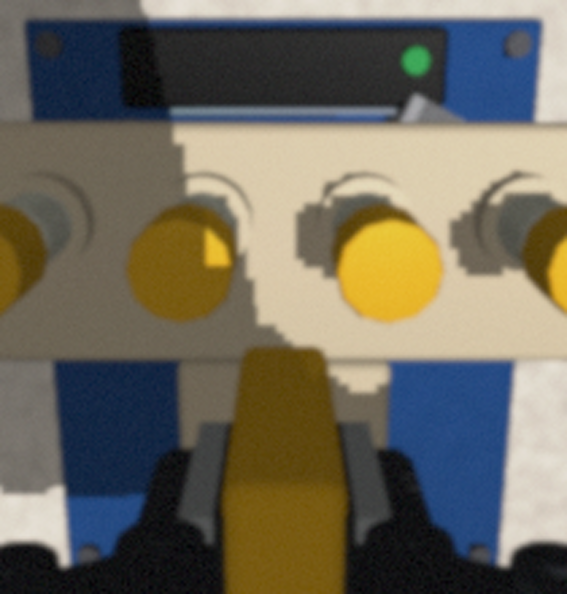

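Emit:
send_rows(increments=[{"travel":[0,0,20],"yaw":0,"fingers":255},{"travel":[0,0,20],"yaw":0,"fingers":255},{"travel":[0,0,10],"yaw":0,"fingers":255},{"travel":[0,0,4],"yaw":0,"fingers":255},{"travel":[0,0,2],"yaw":0,"fingers":255},{"travel":[0,0,0],"yaw":0,"fingers":255},{"travel":[0,0,0],"yaw":0,"fingers":255}])

```text
time: 7.62
position: [503.2, 26.1, 90.2]
orientation: [0.0, 0.0, 1.0, 0.0]
force: [0.3, -1.1, -2.5]
gripper_width: 0.205
```

```bash
python3 - <<'E'
from h import *
g=wrist('w6')
for i in range(3):
    s=get_image('scene')['frame'];t=get_state();print(t['position'].round(1),t['force'].round(1))
save('sc6',cv2.resize(s[130:260,210:340],None,fx=4.6,fy=4.6,interpolation=cv2.INTER_CUBIC))
E
```

```text
[503.22801065  26.07251357  90.2302545 ] [4.41659955e-04 3.60600825e-04 9.99999834e-01 8.11936361e-05] [ 0.25999334 -1.12672593 -2.46458104] 0.2053769810786397 cam [429.7  25.7 233.9]
[503.1  26.1  90.1] [ 0.5 -1.1 -3.3]
[503.   26.1  90.1] [-0.5  0.  -3.6]
[503.   26.1  90. ] [ 0.5  0.5 -3.4]
```

View pics/sc6.png

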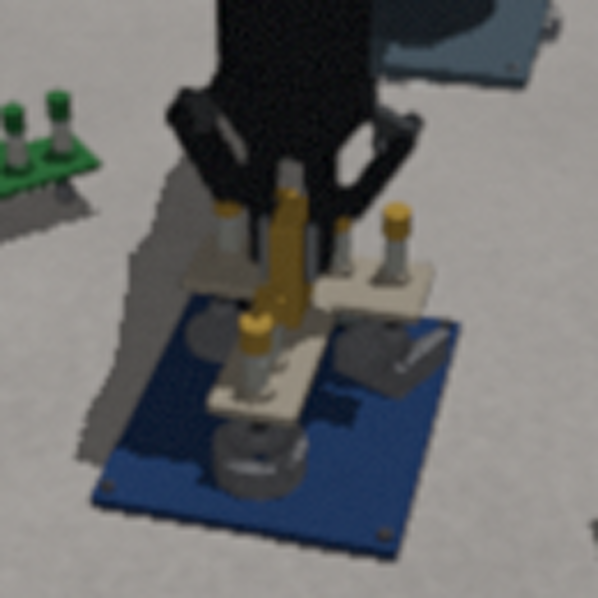

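View pics/w6.png

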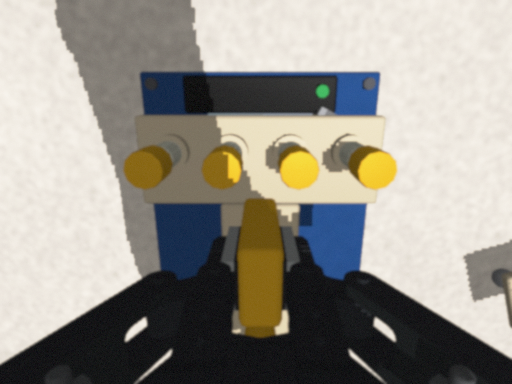

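Emit:
send_rows(increments=[{"travel":[0,0,2],"yaw":0,"fingers":255},{"travel":[0,0,2],"yaw":0,"fingers":255},{"travel":[0,0,0],"yaw":0,"fingers":255},{"travel":[0,0,0],"yaw":0,"fingers":255}])

```text
time: 8.32
position: [502.8, 26.0, 85.8]
orientation: [-0.0, 0.0, 1.0, -0.0]
force: [-0.4, -0.0, -3.6]
gripper_width: 0.199
```

Emit:
send_rows(increments=[{"travel":[0,0,1],"yaw":0,"fingers":255},{"travel":[0,0,0],"yaw":0,"fingers":255},{"travel":[0,0,0],"yaw":0,"fingers":255}])

```text
time: 8.7
position: [502.9, 26.0, 84.8]
orientation: [0.0, 0.0, 1.0, -0.0]
force: [-0.1, -0.5, -3.0]
gripper_width: 0.202
```

Emit:
send_rows(increments=[{"travel":[0,0,0.7],"yaw":0,"fingers":255},{"travel":[0,0,0],"yaw":0,"fingers":255},{"travel":[0,0,0],"yaw":0,"fingers":255}])

```text
time: 9.07
position: [502.9, 26.0, 84.1]
orientation: [0.0, 0.0, 1.0, -0.0]
force: [0.3, -0.0, -3.6]
gripper_width: 0.201
```

Emit:
send_rows(increments=[{"travel":[0,0,0.7],"yaw":0,"fingers":255},{"travel":[0,0,0],"yaw":0,"fingers":255},{"travel":[0,0,0],"yaw":0,"fingers":255}])

```text
time: 9.45
position: [502.8, 26.1, 83.4]
orientation: [-0.0, 0.0, 1.0, 0.0]
force: [-0.7, 0.3, -1.0]
gripper_width: 0.199
```

Emit:
send_rows(increments=[{"travel":[0,0,0.4],"yaw":0,"fingers":255},{"travel":[0,0,0],"yaw":0,"fingers":255},{"travel":[0,0,0],"yaw":0,"fingers":255}])

```text
time: 9.82
position: [502.7, 26.0, 83.2]
orientation: [-0.0, 0.0, 1.0, 0.0]
force: [-3.5, 0.0, 5.7]
gripper_width: 0.205
```

Emit:
send_rows(increments=[{"travel":[0,0,0],"yaw":0,"fingers":190},{"travel":[0,0,0],"yaw":0,"fingers":150},{"travel":[0,0,0],"yaw":0,"fingers":80},{"travel":[0,0,0],"yaw":0,"fingers":0},{"travel":[0,0,0],"yaw":0,"fingers":0},{"travel":[0,0,0],"yaw":0,"fingers":0}])

```text
time: 10.58
position: [502.9, 26.0, 83.0]
orientation: [0.0, 0.0, 1.0, -0.0]
force: [0.3, -0.3, -0.9]
gripper_width: 1.0
```

```bash
python3 - <<'E'
from h import *
g=wrist('w7')
s=get_image('scene')['frame'];save('sc7',cv2.resize(s[130:260,210:340],None,fx=4.6,fy=4.6,interpolation=cv2.INTER_CUBIC))
E
```

```text
[502.89288243  25.98527819  82.99101758] [ 2.85564006e-05  4.05942930e-04  9.99999917e-01 -1.84238023e-05] [ 0.27371463 -0.29516104 -0.8646343 ] 0.999972159691376 cam [429.5  25.6 226.7]
```

View pics/w7.png

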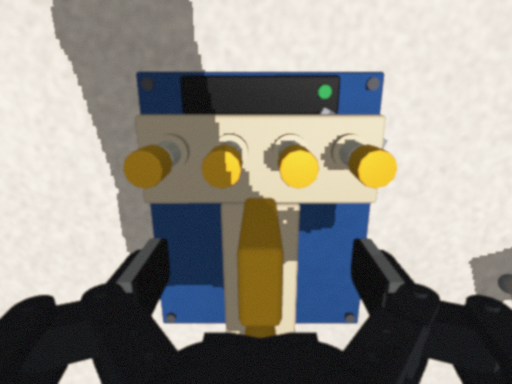

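View pics/sc7.png

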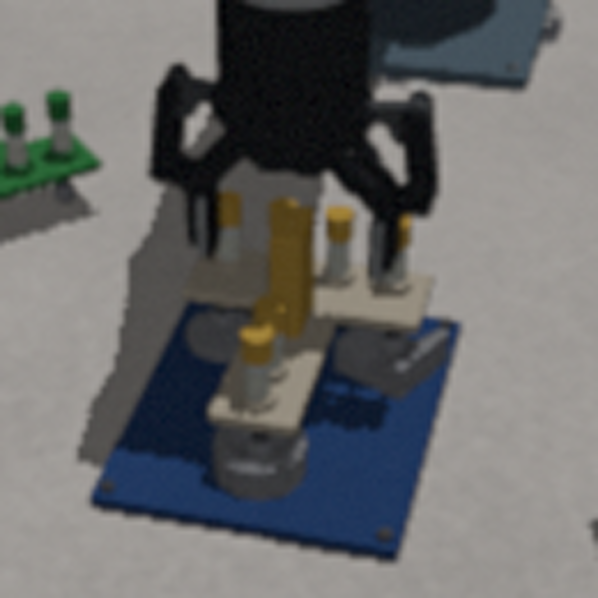

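Emit:
send_rows(increments=[{"travel":[0,0,-15],"yaw":0,"fingers":0},{"travel":[0,0,-30],"yaw":0,"fingers":0},{"travel":[0,0,-50],"yaw":0,"fingers":0},{"travel":[0,0,-40],"yaw":0,"fingers":0},{"travel":[0,-40,0],"yaw":0,"fingers":0},{"travel":[0,-55,0],"yaw":0,"fingers":0},{"travel":[0,-55,0],"yaw":0,"fingers":0},{"travel":[0,-55,0],"yaw":0,"fingers":0}])

```text
time: 11.68
position: [502.7, -180.7, 219.3]
orientation: [0.001, 0.0, 1.0, -0.0]
force: [0.7, 0.6, 0.2]
gripper_width: 0.999
```

Emit:
send_rows(increments=[{"travel":[0,-55,0],"yaw":0,"fingers":0},{"travel":[0,-40,0],"yaw":0,"fingers":0},{"travel":[0,0,0],"yaw":0,"fingers":0},{"travel":[0,0,0],"yaw":0,"fingers":0}])

```text
time: 12.18
position: [502.8, -273.1, 218.5]
orientation: [0.0, 0.0, 1.0, 0.0]
force: [-0.1, 1.0, 0.4]
gripper_width: 0.999
```

```bash
python3 - <<'E'
from h import *
import pickle
d={}
for n in ['scene','top']:
    d[n]=get_image(n)
pickle.dump(d,open('d8.pkl','wb'))
save('sc8',cv2.resize(d['scene']['frame'][160:260,210:330],None,fx=5,fy=5,interpolation=cv2.INTER_CUBIC))
save('tp8',cv2.resize(d['top']['frame'][130:230,190:290],None,fx=6,fy=6,interpolation=cv2.INTER_CUBIC))
d0=pickle.load(open('d0.pkl','rb'))
a=d0['top']['frame'][90:190,80:180];b=d['top']['frame'][90:190,80:180]
save('vio',cv2.resize(np.hstack([a,b]),None,fx=4,fy=4))
E
```

```text
(no output)
```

View pics/tp8.png

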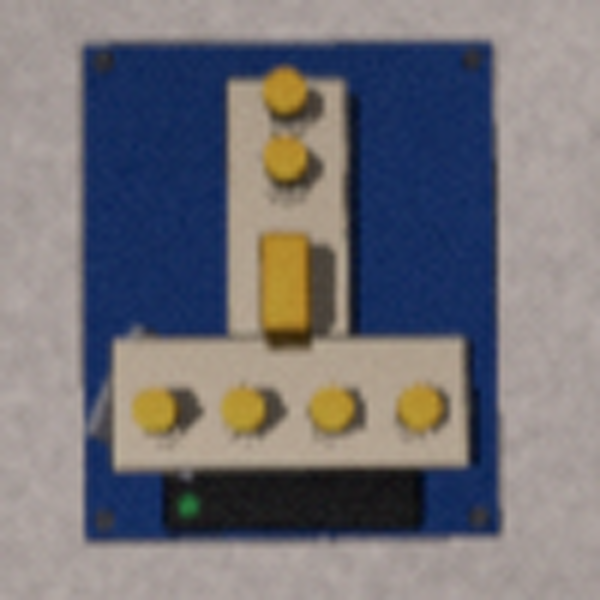

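View pics/sc8.png

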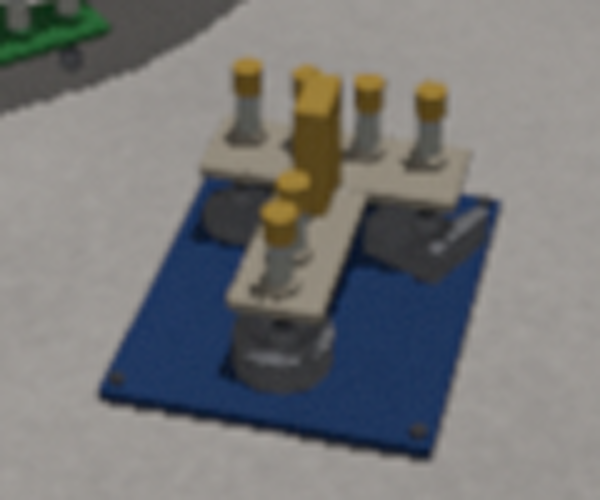

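View pics/vio.png

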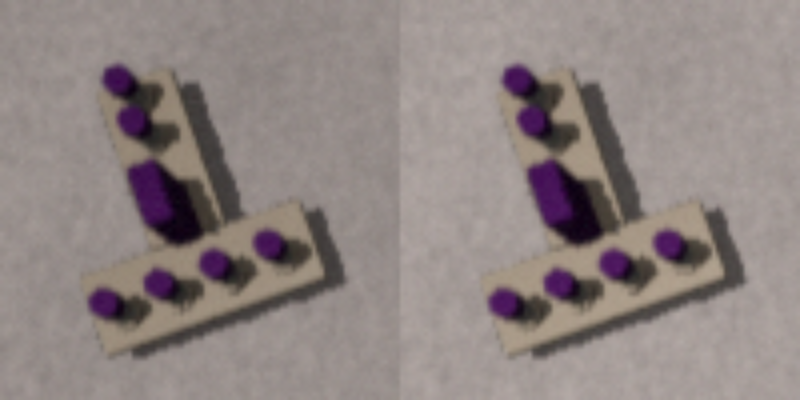

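```bash
python3 - <<'E'
from h import *
import pickle
d=pickle.load(open('d8.pkl','rb'));T,S=d['top'],d['scene']
g=lambda D:(D['camera_matrix'],D['R'],D['t'])
t=lambda p:(190+p[0]/6-.42,130+p[1]/6-.42);s=lambda p:(210+p[0]/5-.4,160+p[1]/5-.4)
for n,a,b,z in [('nose',(286,91),(280,211),103.3),('r1',(155,409),(431,88),103.3),('r2',(244,409),(369,80),103.3),('r4',(421,407),(248,65),103.3),('grip',(284,283),(322,92),122.3)]:
    X,e=tri([g(T)+(t(a),),g(S)+(s(b),)]);print(n,X.round(1),round(e,1),plane(*g(T),t(a),z).round(1))
E
```

```text
nose [576.4  25.4 102.7] 0.8 [576.5  24.6 103.3]
r1 [460.2  73.2 103.5] 0.4 [460.2  72.9 103.3]
r2 [459.8  41.3 103.2] 0.5 [459.9  40.8 103.3]
r4 [459.8 -22.5 102.7] 0.8 [460.  -23.3 103.3]
grip [503.1  26.7 121.1] 1.1 [503.2  25.6 122.3]
```

```bash
python3 - <<'E'
from h import *
print(get_state()['time'],finish_job())
E
```

```text
the job is handed in; nothing more can be done
12.275 None
```

I picked up the yellow carrier by its grip, turned it about 9°, set it on the dock in small steps with little contact force, released it and backed the arm away. I handed the job in at 12.3 s. The interface gave no verdict, so everything below is from my own checks.

- **Position:** in the last two-view measurement the carrier's origin was at about (503.5, 25.3) mm, and the dock's at about (503.5, 25.4) mm.
- **Height and level:** the cap tops were at z 102.7–103.5 mm, against the 103.3 mm expected with all three feet home. The spread across the caps shows it is level within about 1°.
- **Heading:** the carrier's x axis was within about 1° of the dock's.
- **Contact force:** the wrist force was about 6 N upward just before release.
- **Violet carrier:** it looks the same in the before and after top views.
- **Small disagreements:** the cameras differed by 1–2 mm on a few points, such as the grip centre's y and the cup rim's height. That is within the calibration error, and no check failed.

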